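Clamp a wound coil in the component test fixture

ROBOT

A 7-joint arm with a two-finger parallel gripper is mounted at the origin on the work surface. World frame = base frame: x ahead of the robot, y to its left, z up, the work surface at z = 0. Lengths are in m, angles in rad, forces in N, time in s.
With the tool pointing down it reaches from about 0.4 to 0.85 m from the base axis. Payload 4.5 kg.
Tool frame: the origin (TCP) lies where the fingers leave the gripper's body, on its centre line; the fingertips stand 64 mm ahead of it and the grasp point (between the pads) lies 45 mm ahead of it; z points along the fingers, y is the direction in which the jaws open and shut (so a half turn about z gives the same grasp; the last joint's range is limited). The gripper opens to 88 mm and grips with 3 to 60 N. Pads are 18 mm wide; open, the fingers measure 123 mm over their backs; the gripper's body (75 mm by 187 mm) begins 45 mm behind the grasp point.
Start: joints at [-1.107, 0.689, -0.195, 1.565, 0.157, 0.902, -0.215], TCP at [0.26, 0.568, 0.303] pointing down, gripper open.
Joint ranges: [-3.01, 3.01], [-0.46, 2.08], [-1.47, 1.51], [0.13, 2.56], [-1, 4.14], [0.04, 2.09], [-2.66, 2.66]. Speed limits (rad/s): [2.57, 2.57, 3.14, 3.14, 3.14, 3.14, 3.14].

INTERFACE

Orientations are given as a unit quaternion [x, y, z, w].
In Python, from plant import monitor, snapshot, workorder, finder gives the robot as it stands.
- The arm moves only by the tool carry_out, never from a script. Its argument "motion" is one flat list of numbers, 6 for each row, row after row: the shift along the tool's x, y, z in cm, then the turn, a rotation vector about the tool's x, y, z in rad. In form: [x, y, z, rx, ry, rz, x, y, z, rx, ry, rz, ...]. A call has 1 to 8 rows; each row shifts and turns the commanded pose from where the row before left it, along the tool's axes as they then stand; what a row does not reach is not made up. A row lasts 1/8 s, in which the tool goes at most 62.5 mm and 10.7 degrees, less where a joint would pass 70% of its speed; a pose out of reach is approached as far as the arm can. A call with a gripper value outside its range is refused whole. "hand" is the finger opening in cm, from 0 to 8.81, set as the call begins (left out, the last holds). The fingers move at their own pace and stop on an object; "grip_force" is the grip in N (left out, the last holds). Time passes only in rows, so rows that do not move let the fingers close. It gives the time, the measured TCP pose, the force and the opening at its end, in the units of the state.
- monitor.get_state(): the state, without advancing time (a new reading comes with each control period).
- snapshot(name): name is "scene" or "side" or "wrist"; returns a dict with "frame" (400x640x3 uint8, red, green, blue), "range_z" (400x640 float32, m along the optical axis (not along the pixel's ray), 0 where there is no reading), "fx", "fy", "cx", "cy" (pixels), "rvec" (rotation vector, rad) and "tvec" (3), from world to camera coordinates, as OpenCV has them; the wrist camera has in their place "hand_eye" (4x4, takes a point from camera to tool coordinates, whose origin is the TCP and whose axes are the flange's). Camera axes: x right, y down, z forward; pixel columns grow to the right and rows downward; lengths in m; the calibration is good to about 2 mm. A picture is of the moment at which its call begins: read the wrist's pose just before it.
- workorder.finish_job(): hands the job in, once; it reports no verdict.
Trained networks look in a picture, given as the dict that the camera call returned (one of the last four; its "shot" number tells which), for a name from the list of things; names that differ only in an ending like _2 or _b are one class to them, and where a whole thing is asked for, a point or a joint stands for the part that bears it (a point fixed in the world has none). Each returns a list of dicts, best first, with "p" (0 to 1); they miss things now and then, are a little off and sometimes report something else, mostly with a low value. They report only what shows in the picture. A call takes as long as a camera call. They do not tell look-alikes from the thing itself.
- finder.masks_of(picture, thing): "pixels" (400x640 bool, what is visible of it) and "extent" ([left, top, right, bottom] in pixels, round what is visible of it).
The state is a dict: "clock": time; "q": joint angles; "qd": joint speeds; "joint_torque": joint torques, N m; "tool_pos": TCP position; "eef_rot": TCP orientation; "contact_force": force on the tool from outside, world axes, zero at the start; "moment": the same for the moment, N m; "opening": opening from 0.0 (shut) to 1.0 (fully open).
Only numpy, scipy, OpenCV 4.12 (cv2) and the standard library are available. Lean on these libraries where they do the work, as an engineer would, in place of code of your own. Each camera call takes 0.05 s, during which the arm holds its last target. There are 200 camera calls.

TASK

Clamp the coil in the test fixture ready for measuring: push the parked clamp strap round with the back of a finger until it stands over the coil against its stop pin, then push the cam lever fully down so that the pad holds the coil on its contacts, and take the hand away. Only push, from outside: do not take the strap or the lever between the fingers, do not shove or lift the coil, and leave the other things on the bench where they are.

Things in the scene. Friction and masses are not known exactly. Their poses are not given: they have to be found in the camera images.
- swing (a joint): turn of the clamp (strap, stud top and cam lever turn together) about the fixture's upright steel stud, rad. 0: strap over the coil, against the steel stop pin (end of travel); grows counter-clockwise seen from above as the strap is parked away, to 2.0. Starts between 1.0 and 1.85. Stiff: needs about 1.2 N sideways at the strap's middle and stays where it is left.
- lever (a joint): cam lever, rad. 0: raised, 70 degrees above level, leaning away from the strap's pad end; grows as it is pushed over and down in the strap's upright plane; 1.22: fully down, level (end of travel). Starts between 0 and 0.25. Stays where it is left; pushing near its end takes about 3 to 5 N. On the way down its cam lowers the strap by 6 mm, and the pad meets the coil.
- strap_mid (a point): centre of the dark steel strap's arm, half-way across and half-way up, 60 mm out from the stud's axis. Strap: 22 mm wide, 12 mm thick, level, reaching 111 mm out from the stud's axis; with the lever raised its underside is 95 mm (94 mm with the lever started at 0.25) above the bench, 17 to 18 mm above the coil's top. x: out along the strap; y: level, towards the side to push on (the strap must travel towards -y to get over the coil); z: up.
- stud_axis (a point): point on the upright axis of the stud, 101 mm above the bench, about which the strap swings.
- cam_pin (a point): centre of the lever's level pivot pin, on the stud's axis 123 mm above the bench. The pin lies across the strap.
- lever_push (a point): point to push on: middle of the cream plastic paddle's upper face, 68 mm from the pin and 4 mm above the lever's mid-line. The lever is 88 mm long from the pin to its end, 8 mm thick, its paddle 21 mm wide over the last 32 mm. x: along the lever from its end to the pin; z: out of the upper face, the face that is pushed (it faces up when the lever is down, and towards the strap's pad end and up when raised).
- pad: black rubber pressure pad, diameter 19 mm, 6 mm high, on a spring plunger under the strap, 85 mm out from the stud's axis. Origin: centre of its lower face, 81 mm above the bench with the lever raised (1 mm lower with the lever started at 0.25). With the strap over the coil and the lever fully down it presses on the coil with 10 to 15 N.
- coil: the coil to clamp: loose drum-core inductor, black ferrite end flanges of diameter 40 mm, copper winding between, 32 mm high, 140 g, standing in the nest ring. Origin: centre of its underside; its top is 77 mm above the bench.
- nest (a point): centre of the nest's floor, 45 mm above the bench, on the fixture. White plastic ring around it: inner diameter 43 mm, outer 52 mm, 6 mm high.
- fixture: fixed beige test-fixture housing, 115 (x) x 220 (y) x 42 mm high, sloped towards -x, sockets at +x. Origin: centre of its underside. In its frame the stud is at x 15, y 60 mm, the nest at x 15, y -25 mm; the stop pin (diameter 8 mm, top 108 mm above the bench) at x 0, y 25 mm. The strap is parked out over the +x side.
- spare_coil: bystander: smaller loose coil, diameter 30 mm, 24 mm high. Origin: centre of its underside.
- tray: bystander: black open parts tray, 90 x 120 x 22 mm high. Origin: centre of its underside.
- screwdriver: bystander: screwdriver 170 mm long lying on the bench. Origin near its middle.
- cal_short: bystander: steel calibration cap, diameter 19 mm, 30 mm high. Origin: centre of its underside.
There are look-alikes about, which are no part of the job. What is shaped like the coil but green or red is not meant.

How it is judged:
On the way, in this order (a step that is already met when the one before it is completed fails the run):
1. the strap stands over the coil against its stop pin (within 4 degrees) with the lever still up (value of joint swing below 0.08 rad and value of joint lever below 0.6 rad), for 0.2 s.
2. the cam lever is fully down with the strap over the coil (value of joint swing below 0.08 rad and value of joint lever above 1.15 rad), for 0.2 s.
At the end, for the whole second after the job is handed in: The strap is over the coil within 4 degrees of its stop, the lever is within 4 degrees of fully down, the pad presses on the coil with more than 6 N, and the coil stands at rest, upright and seated in its nest (within 4 mm of the centre) (all of step 2 and contact force between pad and coil above 6 N and horizontal distance between coil and nest below 0.004 m and height (world z) of coil below 0.048 m and angle between coil's own z axis and vertical below 0.06 rad and linear speed of coil below 0.01 m/s); the robot touches nothing.
It fails at once if the coil is shoved or lifted (moved more than 8 mm) (distance of coil from where it was at the start of the episode above 0.008 m).
It fails at once if the lever is pushed down while the strap is not over the coil (value of joint lever above 0.8 rad and value of joint swing above 0.2 rad).
It fails at once if the strap is taken between the fingers (x of the grasp point in the frame of strap_mid between -0.04 and 0.05 m and y of the grasp point in the frame of strap_mid between -0.01 and 0.01 m and z of the grasp point in the frame of strap_mid between -0.012 and 0.009 m).
It fails at once if the lever is taken between the fingers (x of the grasp point in the frame of lever_push between -0.02 and 0.045 m and y of the grasp point in the frame of lever_push between -0.009 and 0.009 m and z of the grasp point in the frame of lever_push between -0.01 and 0.001 m).
It fails at once if another thing on the bench is moved more than 15 mm (distance of any of spare_coil, tray, screwdriver, cal_short from where it was at the start of the episode above 0.015 m).
It also fails if it takes over 51 s, if anything falls off the work surface, if the arm or the gripper's body presses on something with over 40 N, if the wrist force passes 120 N, or if a joint passes its speed limit or range.

## Working session

There is one attempt and no reset: what is moved stays moved. The work goes in short steps, Python scripts to look and compute and a tool call to move; the robot and the scene stay as the last step left them, time stands still between calls to the robot, and variables do not carry over. Pictures are saved under pics/ and viewed, about 8 in all and at most 12, crops included, and the job is handed in when it is done.

Besides the shell and the picture viewer there is one more tool, called after "Request:" in YAML: its name, and indented under it one key for each argument. carry_out: Moves the arm, as the interface text tells. Its arguments: {"type":"object","properties":{"motion":{"type":"array"},"hand":{"type":"number"},"grip_force":{"type":"number"}},"required":["motion"]}

```bash
mkdir -p pics; cat > h.py <<'E'
import numpy as np, cv2
from scipy.spatial.transform import Rotation as R
from plant import monitor, snapshot, workorder, finder
def save(n,im,crop=None,k=1):
    if crop: l,t,r,b=crop; im=im[t:b,l:r]
    cv2.imwrite('pics/'+n+'.png',cv2.resize(im[:,:,::-1],None,fx=k,fy=k,interpolation=cv2.INTER_CUBIC))
def cloud(p,st=None):
    z=p['range_z']; v,u=np.mgrid[:400,:640]
    c=np.stack([(u-p['cx'])/p['fx']*z,(v-p['cy'])/p['fy']*z,z],-1)
    if 'rvec' in p:
        M=cv2.Rodrigues(np.array(p['rvec'],float))[0]; w=(c-np.array(p['tvec']).ravel())@M
    else:
        H=np.array(p['hand_eye']); w=c@H[:3,:3].T+H[:3,3]
        w=R.from_quat(st['eef_rot']).apply(w.reshape(-1,3)).reshape(w.shape)+st['tool_pos']
    w[z<=0]=np.nan
    return w
E
python3 - <<'E'
from h import *
st=monitor.get_state(); print({k:np.round(v,3) for k,v in st.items()})
a=snapshot('scene');b=snapshot('side')
im=np.vstack([a['frame'],b['frame']]); save('a',a['frame'],k=1.25); save('b',b['frame'],k=1.25)
for nm,p in (('scene',a),('side',b)):
    w=cloud(p)
    for t in ['fixture','coil','strap_mid','lever_push','pad','spare_coil','cal_short','tray','screwdriver']:
        for d in finder.masks_of(p,t)[:3]:
            m=d['pixels']; print(nm,t,round(d['p'],2),d['extent'],np.round(np.nanmedian(w[m],0),3),np.round(np.nanpercentile(w[m],[3,97],axis=0),3).tolist())
E
```

```text
{'clock': np.float64(0.0), 'q': array([-1.107,  0.69 , -0.195,  1.566,  0.157,  0.902, -0.215]), 'qd': array([-0.001,  0.001, -0.001, -0.   , -0.001, -0.001, -0.   ]), 'joint_torque': array([ 0.0000e+00, -5.2755e+01, -1.2670e+00, -1.5343e+01, -5.3000e-02,
        6.0000e-03,  0.0000e+00]), 'tool_pos': array([0.26 , 0.568, 0.302]), 'eef_rot': array([ 0.213,  0.977, -0.001, -0.   ]), 'contact_force': array([ 0.439, -0.239,  0.799]), 'moment': array([ 0.018, -0.007, -0.022]), 'opening': np.float64(1.002)}
scene fixture 0.61 [270.7, 145.1, 405.6, 285.9] [0.58  0.114 0.043] [[0.511, -0.002, 0.007], [0.652, 0.194, 0.171]]
scene coil 0.6 [395.9, 251.9, 417.5, 276.4] [0.696 0.16  0.031] [[0.675, 0.149, 0.003], [0.71, 0.185, 0.034]]
scene coil 0.59 [342.1, 285.2, 365.8, 310.9] [0.688 0.02  0.031] [[0.669, 0.008, 0.004], [0.702, 0.041, 0.034]]
scene coil 0.58 [320.1, 218.6, 342.0, 246.5] [0.577 0.077 0.075] [[0.553, 0.064, 0.048], [0.589, 0.102, 0.079]]
scene strap_mid 0.73 [355.8, 194.2, 405.7, 233.9] [0.625 0.153 0.107] [[0.567, 0.141, 0.07], [0.675, 0.186, 0.112]]
scene strap_mid 0.56 [319.
[... 1229 characters left out ...]
111]]
side lever_push 0.87 [324.1, 110.7, 341.6, 155.8] [0.556 0.162 0.146] [[0.536, 0.152, 0.111], [0.572, 0.18, 0.204]]
side pad 0.59 [322.3, 111.8, 396.8, 163.8] [0.586 0.155 0.107] [[0.541, 0.141, 0.037], [0.671, 0.21, 0.199]]
side spare_coil 0.68 [349.9, 252.0, 369.8, 274.5] [ 0.592 -0.059  0.022] [[0.58, -0.068, 0.0], [0.606, -0.027, 0.026]]
side cal_short 0.66 [311.4, 255.4, 318.1, 266.7] [ 0.511 -0.045  0.019] [[0.504, -0.049, 0.001], [0.519, -0.035, 0.032]]
side tray 0.98 [311.9, 111.6, 357.7, 155.4] [0.559 0.324 0.005] [[0.515, 0.176, -0.001], [0.612, 0.382, 0.143]]
side screwdriver 0.75 [271.6, 182.6, 283.9, 245.9] [0.436 0.044 0.022] [[0.425, 0.004, 0.009], [0.448, 0.137, 0.027]]
```

View pics/a.png

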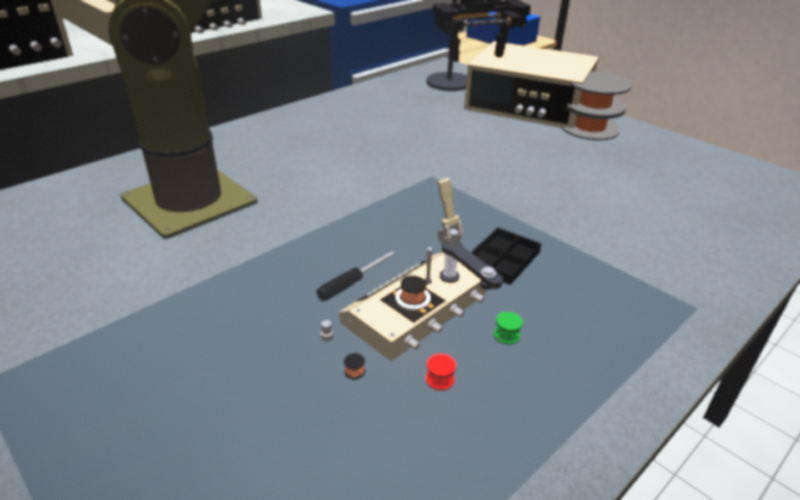

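```bash
python3 - <<'E'
from h import *
a=snapshot('scene');b=snapshot('side')
save('c',np.hstack([a['frame'][130:330,250:450],b['frame'][90:290,260:460]]),k=2)
for p in(a,b):
    w=cloud(p).reshape(-1,3); w=w[~np.isnan(w[:,0])]
    m=(w[:,2]>.100)&(w[:,2]<.112)&(w[:,0]>.48)&(w[:,0]<.72)&(w[:,1]>.0)&(w[:,1]<.25)
    s=w[m]; print('strap/top',len(s),cv2.minAreaRect(s[:,:2].astype(np.float32)), np.percentile(s[:,2],[10,50,90]))
    m=(w[:,2]>.036)&(w[:,2]<.046)&(w[:,0]>.45)&(w[:,0]<.72)&(w[:,1]>-.05)&(w[:,1]<.25)
    s=w[m]; print('housing',len(s),cv2.minAreaRect(s[:,:2].astype(np.float32)))
    m=(w[:,2]>.072)&(w[:,2]<.082)&(w[:,0]>.5)&(w[:,0]<.62)&(w[:,1]>.04)&(w[:,1]<.11)
    s=w[m]; print('coil top',cv2.minEnclosingCircle(s[:,:2].astype(np.float32)),s.mean(0))
    m=(w[:,2]>.125)&(w[:,2]<.26)&(w[:,0]>.48)&(w[:,0]<.68)&(w[:,1]>.05)&(w[:,1]<.25)
    s=w[m]; 
    for z in np.arange(.125,.25,.01):
        q=s[(s[:,2]>=z)&(s[:,2]<z+.01)]
        if len(q): print(round(z,3),len(q),q.mean(0).round(4))
E
```

```text
strap/top 582 ((0.613300621509552, 0.1611640602350235), (0.1276388317346573, 0.054856788367033005), 5.440581798553467) [0.10280266 0.10706867 0.10890235]
housing 2641 ((0.5589437484741211, 0.10348568856716156), (0.10589379072189331, 0.21514873206615448), 1.6026008129119873)
coil top ((0.5709108114242554, 0.08281809836626053), 0.020539473742246628) [0.57242862 0.08173815 0.07714092]
0.125 109 [0.5665 0.1658 0.1298]
0.135 73 [0.5658 0.1665 0.1406]
0.145 75 [0.5613 0.1671 0.1496]
0.155 43 [0.5568 0.1684 0.1597]
0.165 50 [0.5528 0.1689 0.1701]
0.175 48 [0.5489 0.1695 0.1805]
0.185 58 [0.5453 0.1701 0.1896]
0.195 61 [0.5414 0.1708 0.1999]
0.205 13 [0.5388 0.171  0.206 ]
strap/top 544 ((0.6121366620063782, 0.1585703045129776), (0.12751425802707672, 0.05207391083240509), 6.211055755615234) [0.10214633 0.10602069 0.10874233]
housing 3034 ((0.5880753397941589, 0.10885525494813919), (0.17134059965610504, 0.22872665524482727), 5.69926118850708)
coil top ((0.5699089169502258, 0.08194364607334137), 0.021933211013674736) [0.57096722 0.08012647 0.07631411]
0.125 77 [0.5647 0.1621 0.1295]
0.135 48 [0.5639 0.1608 0.1403]
0.145 50 [0.5603 0.1638 0.1491]
0.155 29 [0.5557 0.1658 0.16  ]
0.165 25 [0.5518 0.1663 0.1698]
0.175 26 [0.5483 0.1652 0.1802]
0.185 33 [0.5441 0.1659 0.1896]
0.195 48 [0.5393 0.1685 0.2009]
0.205 7 [0.5396 0.1694 0.2061]
```

The picture shows the clamp fixture at about (415,290) of 800x500. The black and copper coil sits in the white ring at (413,291), the strap is parked from (450,250) to (490,275), and the cream lever stands up at (447,205). The green (508,327) and red (441,371) drums are look-alikes on the bench. The coil in the nest, with its copper winding, is the one meant. The next crop will confirm that.

View pics/c.png

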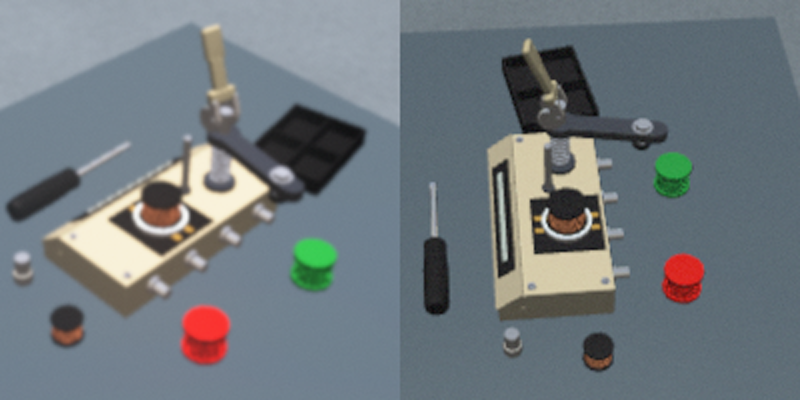

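```bash
python3 - <<'E'
from h import *
for n in('scene','side'):
    p=snapshot(n); w=cloud(p)
    f=w[p['frame'].any(-1)&~np.isnan(w[...,0])]
    c=f
    # strap: top plane, beyond boss
    s=c[(c[:,2]>.103)&(c[:,2]<.112)&(c[:,0]>.59)&(c[:,0]<.70)&(c[:,1]>.11)&(c[:,1]<.22)]
    d=cv2.fitLine(s[:,:2].astype(np.float32),cv2.DIST_HUBER,0,.01,.01).ravel(); print(n,'strap line',d,len(s),s[:,:2].min(0),s[:,:2].max(0), 'y at x=.57',d[3]+d[1]/d[0]*(.57-d[2]))
    # housing top edges
    h=c[(c[:,2]>.040)&(c[:,2]<.046)&(c[:,0]>.48)&(c[:,0]<.66)&(c[:,1]>-.03)&(c[:,1]<.23)]
    lo=[];
    for y in np.arange(.01,.2,.01):
        q=h[abs(h[:,1]-y)<.005]; lo.append((y,*np.percentile(q[:,0],[1,99]))) if len(q)>5 else 0
    lo=np.array(lo).round(3); print(lo.T.tolist())
    hi=[]
    for x in np.arange(.53,.61,.01):
        q=h[abs(h[:,0]-x)<.005]; hi.append((x,*np.percentile(q[:,1],[1,99])))
    print(np.array(hi).round(3).T.tolist())
E
```

```text
scene strap line [ 0.9781798  -0.20776011  0.6458408   0.15145841] 377 [0.59062553 0.1388649 ] [0.67723811 0.17446376] y at x=.57 0.1675666
[[0.01, 0.02, 0.03, 0.04, 0.05, 0.06, 0.07, 0.08, 0.09, 0.1, 0.11, 0.12, 0.13, 0.14, 0.15, 0.16, 0.17, 0.18, 0.19], [0.522, 0.521, 0.522, 0.52, 0.519, 0.517, 0.516, 0.516, 0.513, 0.516, 0.514, 0.514, 0.513, 0.518, 0.517, 0.512, 0.513, 0.519, 0.517], [0.612, 0.613, 0.612, 0.612, 0.611, 0.612, 0.611, 0.611, 0.609, 0.61, 0.609, 0.609, 0.609, 0.608, 0.609, 0.609, 0.609, 0.609, 0.607]]
[[0.53, 0.54, 0.55, 0.56, 0.57, 0.58, 0.59, 0.6], [-0.003, -0.002, -0.002, -0.002, -0.002, -0.001, 0.0, -0.0], [0.199, 0.185, 0.205, 0.206, 0.205, 0.201, 0.201, 0.198]]
side strap line [ 0.9812404  -0.19278835  0.6327334   0.15382044] 351 [0.59022061 0.13678704] [0.67685706 0.17498902] y at x=.57 0.16614594
[[0.01, 0.02, 0.03, 0.04, 0.05, 0.06, 0.07, 0.08, 0.09, 0.1, 0.11, 0.12, 0.13, 0.14, 0.15, 0.16, 0.17, 0.18, 0.19], [0.52, 0.52, 0.52, 0.518, 0.518, 0.517, 0.519, 0.516, 0.518, 0.514, 0.514, 0.517, 0.517, 0.513, 0.514, 0.515, 0.51, 0.515, 0.515], [0.611, 0.612, 0.611, 0.61, 0.611, 0.611, 0.611, 0.609, 0.61, 0.609, 0.61, 0.608, 0.609, 0.608, 0.608, 0.608, 0.607, 0.607, 0.608]]
[[0.53, 0.54, 0.55, 0.56, 0.57, 0.58, 0.59, 0.6], [-0.004, -0.002, -0.002, -0.003, -0.003, -0.003, -0.001, -0.002], [0.21, 0.211, 0.214, 0.207, 0.153, 0.204, 0.203, 0.201]]
```

The crops confirm the target: the black and copper drum stands in the white ring (left crop at 160,205; right crop at 568,215). The red and green drums are on the bench. The strap is at about -11.5°, the stud at about (0.569, 0.166) and the swing at about 1.34 rad. I'll approach with closed fingers on the strap's +y side.

Request:
carry_out:
  motion: [-5.8, -1.9, 0, 0, 0, 0, -5.8, -1.9, 0, 0, 0, 0, -5.8, -1.9, 0, 0, 0, 0, -5.8, -1.9, 0, 0, 0, 0, -5.8, -1.9, 0, 0, 0, 0, -5.8, -1.9, 0, 0, 0, 0, -5.8, -1.9, 0, 0, 0, 0, -5.8, -1.9, 0, 0, 0, 0]
  hand: 0

```text
clock: 2.2
tool_pos: [0.6202, 0.2352, 0.3029]
eef_rot: [0.213, 0.977, 0.0, 0.0]
contact_force: [0.5, 1.2, 0.6]
opening: 0.121
```

Request:
carry_out:
  motion: [-2.4, -0.7, 0, 0, 0, -0.115, -2.4, -0.7, 2, 0, 0, -0.115, 0, 0, 4, 0, 0, 0, 0, 0, 0, 0, 0, 0, 0, 0, 0, 0, 0, 0]

```text
clock: 2.82
tool_pos: [0.6587, 0.2071, 0.244]
eef_rot: [0.099, 0.995, 0.001, 0.001]
contact_force: [-0.3, 0.3, -0.6]
opening: 0.007
```

```bash
cat >> h.py <<'E'
def rel(st,x,y,z):
    return (R.from_quat(st['eef_rot']).inv().apply(np.array([x,y,z])-st['tool_pos'])*100).round(2)
def yaw(st): return np.degrees(np.arctan2(*R.from_quat(st['eef_rot']).apply([0,1,0])[1::-1]))
E
python3 - <<'E'
from h import *
st=monitor.get_state(); p=snapshot('wrist'); w=cloud(p,st); save('w',p['frame'])
print(st['tool_pos'],yaw(st),st['q'].round(2),st['opening'],'to start',rel(st,.658,.2025,.154))
c=w[~np.isnan(w[...,0])]
s=c[(c[:,2]>.102)&(c[:,2]<.112)&(c[:,0]>.60)&(c[:,0]<.70)&(c[:,1]>.11)&(c[:,1]<.19)]
if len(s)>20:
  d=cv2.fitLine(s[:,:2].astype(np.float32),cv2.DIST_HUBER,0,.01,.01).ravel(); print(len(s),d,s.min(0),s.max(0),cv2.minAreaRect(s[:,:2].astype(np.float32)))
E
```

```text
[0.65873596 0.20705941 0.24398593] 78.58606990283592 [-0.23  0.85 -0.29  1.4   0.27  0.93  0.78] 0.006501418921536169 to start [-0.01 -0.47  9.  ]
2609 [ 0.9845331  -0.17519869  0.6342336   0.15748729] [0.60001067 0.14048658 0.10201996] [0.67667824 0.17360261 0.11199581] ((0.6373829245567322, 0.15609410405158997), (0.02249469980597496, 0.0795825719833374), 80.27118682861328)
```

Request:
carry_out:
  motion: [0, 0, 3, 0, 0, 0, 0, 0, 3, 0, 0, 0, 0, 0, 3, 0, 0, 0, 0, -0.5, 0, 0, 0, 0, 0, -0.5, 0, 0, 0, 0, 0, -0.5, 0, 0, 0, 0, 0, 0, 0, 0, 0, 0]

```text
clock: 3.75
tool_pos: [0.6561, 0.1907, 0.154]
eef_rot: [0.1, 0.995, 0.0, 0.001]
contact_force: [-0.1, 0.0, -1.4]
opening: 0.005
```

Request:
carry_out:
  motion: [0, -0.8, 0, 0, 0, 0, -0.22, -0.73, 0, 0, 0, 0.09, -0.22, -0.73, 0, 0, 0, 0.09, -0.22, -0.73, 0, 0, 0, 0.09, -0.22, -0.73, 0, 0, 0, 0.09, -0.22, -0.73, 0, 0, 0, 0.09, -0.22, -0.73, 0, 0, 0, 0.09]

```text
clock: 4.62
tool_pos: [0.6485, 0.1386, 0.1531]
eef_rot: [0.363, 0.932, 0.001, 0.001]
contact_force: [1.4, 0.5, -0.2]
opening: 0.005
```

```bash
python3 - <<'E'
from h import *
st=monitor.get_state(); p=snapshot('side'); save('d',p['frame'],(260,60,460,260),3); w=cloud(p)
print(st['tool_pos'],yaw(st),st['contact_force'],'stud',rel(st,.569,.166,.154))
E
```

```text
[0.64850916 0.13855626 0.15312389] 47.44118443937516 [ 1.4047548   0.5205772  -0.16458797] stud [ 7.71 -3.36 -0.1 ]
```

View pics/d.png

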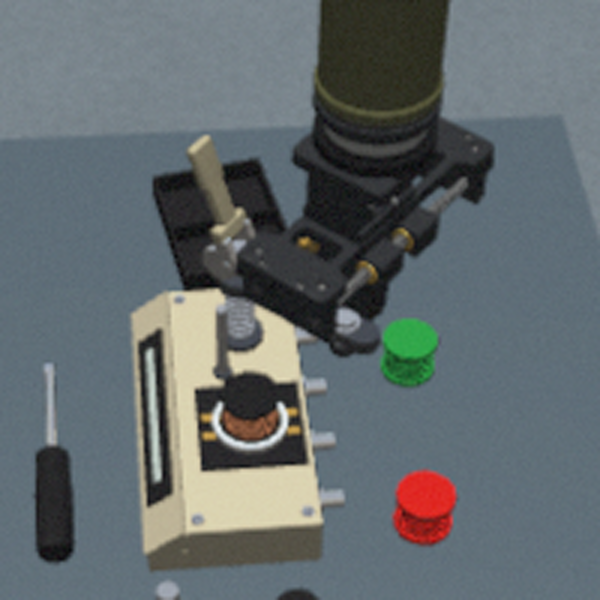

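The strap is moving with the finger and now stands at about -42°. The lever is untouched and clear of the body. I'll carry on along the arc.

Request:
carry_out:
  motion: [-0.24, -0.71, 0, 0, 0, 0.09, -0.24, -0.71, 0, 0, 0, 0.09, -0.24, -0.71, 0, 0, 0, 0.09, -0.24, -0.71, 0, 0, 0, 0.09, -0.24, -0.71, 0, 0, 0, 0.09, -0.24, -0.71, 0, 0, 0, 0.09, -0.24, -0.71, 0, 0, 0, 0.09, 0, 0, 0, 0, 0, 0]

```text
clock: 5.68
tool_pos: [0.6151, 0.0985, 0.1529]
eef_rot: [0.632, 0.775, -0.0, -0.0]
contact_force: [-0.0, 1.3, -0.2]
opening: 0.01
```

```bash
python3 - <<'E'
from h import *
st=monitor.get_state(); p=snapshot('side'); q=snapshot('scene'); save('e',np.hstack([p['frame'][60:260,260:460],q['frame'][100:300,240:440]]),k=2)
print(st['tool_pos'],yaw(st),st['contact_force'],'stud',rel(st,.569,.166,.154))
E
```

```text
[0.61508141 0.09849921 0.15287914] 11.60313593035247 [-0.00606169  1.28573713 -0.15621692] stud [ 7.54 -3.16 -0.11]
```

View pics/e.png

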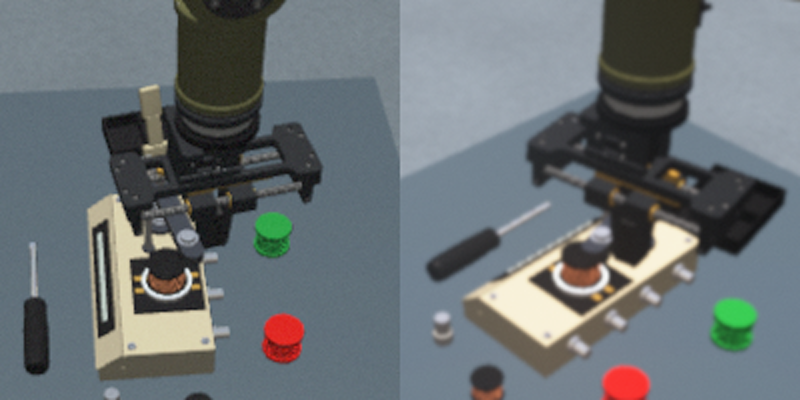

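The strap is now about 10° short of the coil, with its pad bolt at (188,238) in the left view, and the coil and lever are undisturbed. I'll finish the arc up to the stop.

Request:
carry_out:
  motion: [-0.22, -0.7, 0, 0, 0, 0.09, -0.22, -0.7, 0, 0, 0, 0.08, 0, -0.2, 0, 0, 0, 0, 0, 0, 0, 0, 0, 0]

```text
clock: 6.28
tool_pos: [0.6003, 0.0926, 0.1527]
eef_rot: [0.695, 0.719, 0.0, -0.0]
contact_force: [0.2, 0.0, -0.7]
opening: 0.007
```

Request:
carry_out:
  motion: [0, -0.3, 0, 0, 0, 0, 0, 0, 0, 0, 0, 0]

```text
clock: 6.52
tool_pos: [0.5971, 0.0922, 0.1527]
eef_rot: [0.696, 0.718, 0.0, -0.0]
contact_force: [0.0, 0.1, -0.3]
opening: 0.004
```

Request:
carry_out:
  motion: [0, -0.2, 0, 0, 0, 0, 0, 0, 0, 0, 0, 0]

```text
clock: 6.78
tool_pos: [0.5955, 0.0921, 0.1528]
eef_rot: [0.696, 0.718, 0.0, 0.0]
contact_force: [1.5, -1.4, -1.0]
opening: 0.006
```

Request:
carry_out:
  motion: [0, -0.2, 0, 0, 0, 0, 0, 0, 0, 0, 0, 0]

```text
clock: 7.02
tool_pos: [0.595, 0.092, 0.153]
eef_rot: [0.696, 0.718, 0.002, 0.002]
contact_force: [4.7, -0.9, -3.0]
opening: 0.005
```

Request:
carry_out:
  motion: [0, -0.2, 0, 0, 0, 0, 0, 0, 0, 0, 0, 0]

```text
clock: 7.28
tool_pos: [0.5946, 0.092, 0.1533]
eef_rot: [0.696, 0.718, 0.003, 0.003]
contact_force: [8.9, -0.6, -5.0]
opening: 0.004
```

```bash
python3 - <<'E'
from h import *
st=monitor.get_state(); p=snapshot('side'); q=snapshot('scene'); save('f',np.hstack([p['frame'][110:230,270:390],q['frame'][150:270,260:380]]),k=3.3)
print(st['tool_pos'],yaw(st),st['contact_force'],st['moment'])
for p in(p,q):
    c=cloud(p);c=c[~np.isnan(c[...,0])]
    s=c[(c[:,2]>.100)&(c[:,2]<.111)&(c[:,0]>.53)&(c[:,0]<.61)&(c[:,1]>.03)&(c[:,1]<.13)]
    for y in np.arange(.05,.13,.01):
        k=s[abs(s[:,1]-y)<.005]
        if len(k):print(round(y,2),len(k),np.percentile(k[:,0],[2,50,98]).round(4))
E
```

```text
[0.59455948 0.09201454 0.15328182] 1.7588526923018328 [ 8.86522676 -0.57070882 -4.97978331] [-0.21397752 -1.63205403 -0.02684806]
0.05 1 [0.5728 0.5728 0.5728]
0.06 52 [0.5618 0.5711 0.581 ]
0.07 51 [0.5603 0.572  0.5817]
0.08 85 [0.5608 0.5863 0.6095]
0.09 21 [0.5612 0.5729 0.5965]
0.1 40 [0.5598 0.5688 0.5836]
0.11 21 [0.5603 0.5642 0.5745]
0.12 5 [0.5592 0.5628 0.5649]
0.06 46 [0.5638 0.5739 0.5814]
0.07 56 [0.5612 0.5749 0.5834]
0.08 91 [0.5611 0.5874 0.6094]
0.09 4 [0.5664 0.5887 0.6099]
0.1 6 [0.5602 0.5644 0.6097]
```

View pics/f.png

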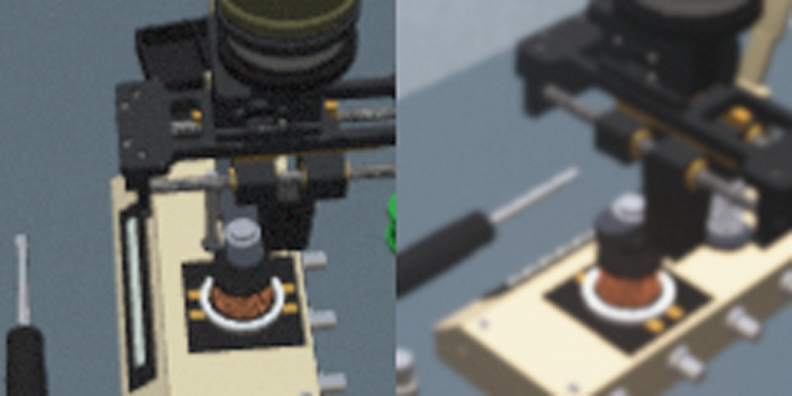

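The strap is on its stop: the force rose to 9 N with no further travel, and the pad end stands over the coil at (240,240) in the left view. I'll back off and rise.

Request:
carry_out:
  motion: [0, 1, 0, 0, 0, 0, 0, 1.5, 0, 0, 0, 0, 0, 1.5, 0, 0, 0, 0, 0, 0, -4, 0, 0, 0, 0, 0, -5, 0, 0, 0, 0, 0, -5, 0, 0, 0, 0, 0, 0, 0, 0, 0]

```text
clock: 8.25
tool_pos: [0.6326, 0.0937, 0.2968]
eef_rot: [0.696, 0.718, 0.003, 0.002]
contact_force: [0.9, 0.3, -0.5]
opening: 0.009
```

```bash
python3 - <<'E'
from h import *
st=monitor.get_state(); p=snapshot('side'); q=snapshot('scene')
print(st['tool_pos'],yaw(st),st['contact_force'],'to lever front hi',rel(st,.568,.160,.24))
for p in(p,q):
    c=cloud(p);c=c[~np.isnan(c[...,0])]
    s=c[(c[:,2]>.103)&(c[:,2]<.111)&(c[:,0]>.53)&(c[:,0]<.61)&(c[:,1]>.03)&(c[:,1]<.12)]
    d=cv2.fitLine(s[:,:2].astype(np.float32),cv2.DIST_HUBER,0,.01,.01).ravel(); print('strap deg',np.degrees(np.arctan(d[1]/d[0])),d)
    s=c[(c[:,0]>.53)&(c[:,0]<.61)&(c[:,1]>.13)&(c[:,1]<.22)&(c[:,2]<.215)]
    for z in np.arange(.13,.22,.01):
        k=s[abs(s[:,2]-z)<.005]
        if len(k):print(round(z,2),len(k),k.mean(0).round(4),np.percentile(k[:,1],[2,98]).round(4))
E
```

```text
[0.63255824 0.09367554 0.29675113] 1.7900070107183146 [ 0.90855637  0.29947257 -0.51218811] to lever front hi [ 6.82 -6.28  5.65]
strap deg -88.12209 [ 0.03276973 -0.9994629   0.5708341   0.08712894]
0.13 64 [0.5678 0.1647 0.1292] [0.1598 0.1768]
0.14 56 [0.5679 0.1687 0.1411] [0.1627 0.1748]
0.15 69 [0.5685 0.1731 0.1492] [0.1678 0.1797]
0.16 36 [0.5679 0.1781 0.1601] [0.1736 0.1855]
0.17 45 [0.5677 0.1821 0.1702] [0.1758 0.1876]
0.18 43 [0.5684 0.1858 0.1804] [0.1822 0.1894]
0.19 47 [0.5704 0.1898 0.1898] [0.184  0.1945]
0.2 20 [0.5697 0.1928 0.1979] [0.1908 0.1953]
strap deg -87.19343 [ 0.0489643  -0.9988005   0.5739755   0.08249103]
0.13 115 [0.5707 0.1696 0.1297] [0.1612 0.1839]
0.14 70 [0.5703 0.1708 0.1408] [0.1653 0.1783]
0.15 75 [0.5703 0.1745 0.1497] [0.1699 0.1811]
0.16 27 [0.5722 0.1797 0.1592] [0.1756 0.186 ]
0.17 1 [0.5758 0.1822 0.165 ] [0.1822 0.1822]
0.19 5 [0.5774 0.196  0.1901] [0.194  0.2002]
0.2 8 [0.5775 0.1978 0.2005] [0.1952 0.2002]
0.21 1 [0.5754 0.1995 0.2053] [0.1995 0.1995]
```

The strap reads within about 1° of the stop. The lever is still up, leaning at about 67°. Next I'll move above and in front of the lever.

Request:
carry_out:
  motion: [0, -3.2, 0, 0, 0, 0, 0, -3.1, 0, 0, 0, 0, 3.4, 0, 0, 0, 0, 0, 3.4, 0, 0, 0, 0, 0, 0, 0, 2, 0, 0, 0, 0, 0, 1.9, 0, 0, 0, 0, 0, 0, 0, 0, 0]

```text
clock: 9.22
tool_pos: [0.5639, 0.1589, 0.2508]
eef_rot: [0.696, 0.718, -0.003, -0.002]
contact_force: [-0.2, 0.2, -0.9]
opening: 0.001
```

```bash
python3 - <<'E'
from h import *
st=monitor.get_state(); p=snapshot('side'); q=snapshot('scene'); save('g',np.hstack([p['frame'][60:220,240:400],q['frame'][90:250,270:430]]),k=2.5)
print(st['tool_pos'],yaw(st),st['contact_force'])
for y,z in [(.1826,.2576),(.2021,.2471),(.2161,.2333),(.2261,.2165),(.2302,.2039),(.232,.191)]: print(rel(st,.5685-.026*(y-.166),y,z))
E
```

```text
[0.56389354 0.15892583 0.25075214] 1.803180676593222 [-0.20287791  0.22738842 -0.89289028]
[ 2.35  0.49 -0.69]
[4.3  0.51 0.35]
[5.71 0.52 1.73]
[6.71 0.54 3.41]
[7.12 0.55 4.67]
[7.31 0.56 5.96]
```

View pics/g.png

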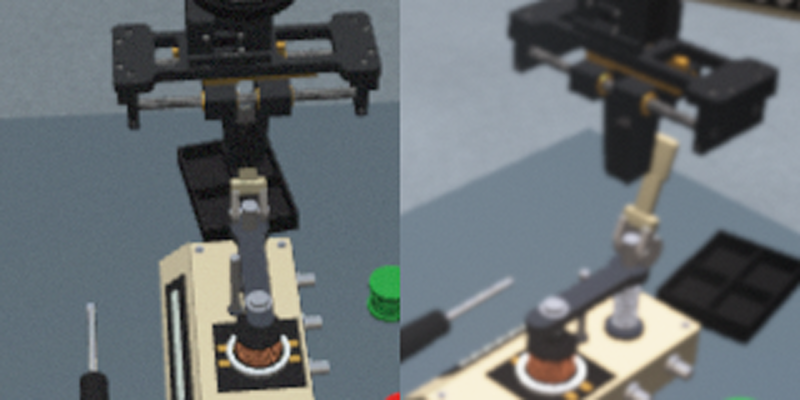

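The strap stands over the coil in both views. The closed fingers are in front of the lever's upper face, with the fingers at (630,140) and the paddle at (660,165) in the right view. I'll push over and down in stages.

Request:
carry_out:
  motion: [1.2, 0.5, -0.4, 0, 0, 0, 1.1, 0, 0, 0, 0, 0, 0.9, 0, 0.4, 0, 0, 0, 0.9, 0, 0.6, 0, 0, 0, 0.8, 0, 0.7, 0, 0, 0, 0, 0, 0, 0, 0, 0]

```text
clock: 10.07
tool_pos: [0.5688, 0.2095, 0.2397]
eef_rot: [0.696, 0.719, -0.001, -0.001]
contact_force: [1.0, -1.1, 0.4]
opening: 0.001
```

```bash
python3 - <<'E'
from h import *
st=monitor.get_state()
print(st['tool_pos'],yaw(st),st['contact_force'])
for y,z in [(.2161,.2333),(.2261,.2165),(.2302,.2039),(.232,.191)]: print(rel(st,.5685-.026*(y-.166),y,z))
p=snapshot('side'); c=cloud(p);c=c[~np.isnan(c[...,0])]
s=c[(c[:,2]>.098)&(c[:,2]<.111)&(c[:,0]>.53)&(c[:,0]<.61)&(c[:,1]>.03)&(c[:,1]<.12)]
d=cv2.fitLine(s[:,:2].astype(np.float32),cv2.DIST_HUBER,0,.01,.01).ravel(); print('strap deg',np.degrees(np.arctan(d[1]/d[0])))
E
```

```text
[0.56880453 0.20947057 0.23970465] 1.8635100532051943 [ 0.96145666 -1.08654683  0.40903254]
[ 0.67 -0.14  0.64]
[ 1.67 -0.13  2.32]
[ 2.08 -0.12  3.58]
[ 2.26 -0.12  4.87]
strap deg -87.74744
```

Request:
carry_out:
  motion: [0.7, -0.1, 0.7, 0, 0, 0, 0.5, 0, 0.8, 0, 0, 0, 0.5, 0, 0.8, 0, 0, 0, 0.4, 0, 1.2, 0, 0, 0, 0.2, 0, 1.0, 0, 0, 0, 0, 0, 0.4, 0, 0, 0, 0, 0, 0, 0, 0, 0]

```text
clock: 11.0
tool_pos: [0.5677, 0.2318, 0.1916]
eef_rot: [0.696, 0.718, 0.0, -0.0]
contact_force: [0.5, -0.6, 1.5]
opening: 0.004
```

Request:
carry_out:
  motion: [0, 0, 0.2, 0, 0, 0, 0, 0, 0.2, 0, 0, 0, 0, 0, 0, 0, 0, 0]

```text
clock: 11.38
tool_pos: [0.568, 0.2318, 0.1908]
eef_rot: [0.696, 0.718, 0.001, -0.0]
contact_force: [-5.3, -2.5, 23.5]
opening: 0.008
```

Request:
carry_out:
  motion: [0, 0, 0.2, 0, 0, 0, 0, 0, 0.2, 0, 0, 0, 0, 0, 0, 0, 0, 0]

```text
clock: 11.75
tool_pos: [0.5684, 0.2318, 0.19]
eef_rot: [0.696, 0.718, 0.002, 0.0]
contact_force: [-10.5, -4.2, 45.0]
opening: 0.005
```

The lever hit a hard stop at the predicted height (TCP z 0.191). The second press, at 45 N, was firmer than needed. Withdrawing straight up.

Request:
carry_out:
  motion: [0, 0, -0.8, 0, 0, 0, 0, 0, -2, 0, 0, 0, 0, 0, -4, 0, 0, 0, 0, 0, -5, 0, 0, 0, 4, 0, -4, 0, 0, 0, 5, 0, 0, 0, 0, 0, 5, 0, 0, 0, 0, 0, 0, 0, 0, 0, 0, 0]

```text
clock: 12.75
tool_pos: [0.5604, 0.3778, 0.3404]
eef_rot: [0.693, 0.721, 0.0, -0.003]
contact_force: [-0.4, -0.2, 0.1]
opening: 0.007
```

```bash
python3 - <<'E'
from h import *
st=monitor.get_state(); p=snapshot('side'); q=snapshot('scene'); save('i',np.hstack([p['frame'][100:260,270:430],q['frame'][130:290,250:410]]),k=2.5)
print(st['tool_pos'],st['contact_force'])
for p in(p,q):
    c=cloud(p);c=c[~np.isnan(c[...,0])]
    s=c[(c[:,2]>.098)&(c[:,2]<.106)&(c[:,0]>.53)&(c[:,0]<.61)&(c[:,1]>.03)&(c[:,1]<.12)]
    d=cv2.fitLine(s[:,:2].astype(np.float32),cv2.DIST_HUBER,0,.01,.01).ravel(); print('strap deg',np.degrees(np.arctan(d[1]/d[0])),np.median(s[:,2]))
    for y in np.arange(.19,.26,.01):
        k=c[(abs(c[:,1]-y)<.005)&(abs(c[:,0]-.567)<.012)&(c[:,2]>.08)&(c[:,2]<.16)]
        if len(k):print(round(y,2),len(k),np.percentile(k[:,2],[50,95]).round(4))
    s=c[(c[:,2]>.05)&(c[:,2]<.079)&(np.hypot(c[:,0]-.571,c[:,1]-.081)<.03)]; print('coil',s[:,:2].min(0),s[:,:2].max(0),s[:,2].max())
E
```

```text
[0.56040391 0.37783618 0.34037967] [-0.38740667 -0.16982512  0.11288969]
strap deg -87.88041 0.10107694691887993
0.19 34 [0.1269 0.1289]
0.2 22 [0.1267 0.1285]
0.21 24 [0.1263 0.1279]
0.22 30 [0.1259 0.1286]
0.23 34 [0.1262 0.1283]
0.24 28 [0.1259 0.1281]
0.25 23 [0.1258 0.1284]
0.26 3 [0.1237 0.1242]
coil [0.54610065 0.05497255] [0.5953909  0.09694032] 0.07889869080964203
strap deg -87.82273 0.10167277086606502
0.19 41 [0.1285 0.1308]
0.2 19 [0.1272 0.1287]
0.21 32 [0.1276 0.1288]
0.22 27 [0.1265 0.1287]
0.23 36 [0.1269 0.1285]
0.24 32 [0.1272 0.1289]
0.25 31 [0.1272 0.129 ]
0.26 1 [0.124 0.124]
coil [0.54593623 0.05661049] [0.59748723 0.10715755] 0.07896818127090395
```

View pics/i.png

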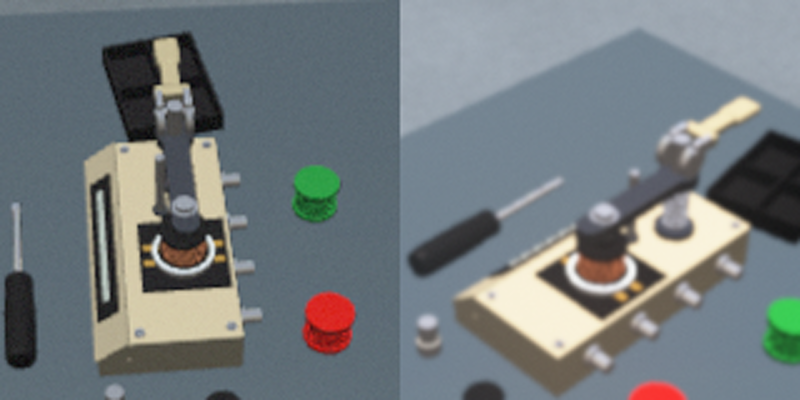

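The lever is level (flat at about 0.127 m), the strap has dropped 6 mm and stands over the coil, the coil is seated, and the hand is clear. I'll hand it in.

```bash
python3 -c "
from plant import workorder
print(workorder.finish_job())"
```

```text
the job is handed in; nothing more can be done
None
```

The coil is clamped and the job is handed in at about 13 s of the 51 s allowed; no verdict was reported. I pushed the strap round with the back of the closed fingers until it met its stop pin. Then I pushed the cam lever down with the fingertips and moved the hand clear.

**Last checks:**
- **Strap:** it measures -87.9°, against about -88.5° estimated for the stop, so it is within 1°.
- **Lever:** its upper face is level at about 127 mm along its length.
- **Cam and coil:** the strap top dropped from about 107 to 101 mm, as the cam should do. The coil looks upright and seated in its nest.
- **Bystanders:** the tray and screwdriver look unmoved. The spare coil and cal cap were partly out of the last picture and not re-measured.

**Not confirmed:**
- **Pad force:** I couldn't measure it directly; I inferred it from the lever being fully down.
- **Lever press:** the last press against the end stop read about 45 N at the wrist, more than needed. That is well under the 120 N wrist limit. The 40 N limit is for the arm or gripper body, and only the fingertips were in contact.

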